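Turn the hexagonal warming blocks pocket up

TASK

Two hexagonal aluminium blocks lie on the warming plate under its clear cover; both must lie with their round thermometer pocket straight up, ready for the probes. Swing the cover up to about upright and let go of it to make sure that the worn hinges hold it; then roll each block over on the plate, one flat at a time and without picking it up off the plate, until its pocket is on top. Leave both blocks lying flat on the plate, the cover standing open and the sample pots around it where they are.

Things in the scene. Friction and masses are not known exactly. Their poses are not given: they have to be found in the camera images.
- warmer: bench warming plate, a low white cabinet 176 x 384 mm, fixed; origin at the centre of its underside on the bench, x points to its back (away from the robot at yaw 0), y along its long side, z up. A back wall at its rear (x +80 to +86 mm) rises to 102 mm and carries the cover's hinges; at each front corner (x -81, y +-180) a 12 mm thick rest for the cover stands up to 83 mm
- plate_top (a point): 34 mm above the warmer's origin, on its flat aluminium top, on which the blocks lie and roll: x -77 to +73 mm and y -180 to +180 mm in the warmer's axes (the point's axes are the same), nothing standing on it but the blocks
- cover (a joint): angle of the clear plastic cover (rad): 0 closed, level over the plate; grows as its front swings up and back; 1.57 upright; stop at 1.92. 166 x 372 mm, 0.31 to 0.41 kg, 22 mm skirt hanging down at front and sides (at 1.57 it stands out to the front). Worn friction hinges: let go below about 0.9 rad it may sink shut, above that it stays where left. Lifting it at the rail takes up to 5 N
- cover_hinge (a point): middle of the cover's hinge line, which runs along the warmer's y axis; on the fixed part, 80 mm behind and 106 mm above the warmer's origin; its axes are the warmer's
- cover_grip (a point): centre of the cover's grip rail: round steel bar 10 mm thick along the warmer's y axis, in front of the cover, 202 mm from the hinge line (at 0 rad 8 mm below it, 98 mm above the warmer's origin). Free for 50 mm either side of this point; 32 mm clear between bar and skirt. Pinched from above, one finger in front and one behind, it turns between the pads as the cover swings
- block_a: hexagonal aluminium block, 44 mm across flats (51 over corners, flats 25.4 mm wide), 70 mm long, 0.24 to 0.39 kg, lying on a flat; origin at its centre (22 mm above the plate when flat), x along its length, z = outward direction of the flat with the pocket, a round bore 16 mm wide in mid-flat; the other five are plain. Starts with the pocket one flat (60 degrees) from the top
- block_b: a second block exactly like block_a, same size, origin and axes (a small dark dot on each end of both means nothing); it starts with the pocket two flats (120 degrees) from the top, so that it looks down at a slant. Either block may be the left or the right one; their lengths lie roughly along the warmer's x axis, centres about 170 mm apart and 20 mm in front of the warmer's origin
- pot_hazel: bystander: sample pot with a yellow screw cap, 48 mm wide, 61 mm high, to the right of the warming plate; origin at the centre of its underside
- pot_linden: bystander: another such sample pot beside it; origin at the centre of its underside
- pot_dark: bystander: another such sample pot with a darker filling, beyond the right end of the warming plate; origin at the centre of its underside

How it is judged:
On the way, in this order (a step that is already met when the one before it is completed fails the run):
1. the cover has been swung up to about upright and let go, and it holds its angle by itself, at rest and untouched, for 0.7 s (value of joint cover above 1.15 rad and contact force between cover and the arm below 0.05 N and contact force between cover and the fingers below 0.05 N and velocity of joint cover between -0.05 and 0.05 rad/s), for 0.7 s.
2. both blocks lie flat with the pocket on top (angle between each of block_a, block_b's own z axis and vertical below 0.12 rad), for 0.1 s.
At the end, for the whole second after the job is handed in: Both blocks lie flat and at rest on the plate (centre over the plate and 52 to 60 mm above the warmer's origin, that is 18 to 26 mm above the plate) with the pocket side within 0.08 rad of straight up, and the cover stands still, open by more than 1.15 rad (angle between each of block_a, block_b's own z axis and vertical below 0.08 rad and z of block_a in the frame of warmer between 0.052 and 0.06 m and z of block_b in the frame of warmer between 0.052 and 0.06 m and y of block_a in the frame of warmer between -0.18 and 0.18 m and y of block_b in the frame of warmer between -0.18 and 0.18 m and x of block_a in the frame of warmer between -0.077 and 0.073 m and x of block_b in the frame of warmer between -0.077 and 0.073 m and linear speed of each of block_a, block_b below 0.02 m/s and value of joint cover above 1.15 rad and velocity of joint cover between -0.05 and 0.05 rad/s); the robot touches nothing.
It fails at once if a block is picked up off the plate (its centre more than 44 mm above the plate; rolling over a corner takes it to 25 mm) (z of any of block_a, block_b in the frame of warmer above 0.078 m).
It fails at once if a block falls off the plate (z of any of block_a, block_b in the frame of warmer below 0.045 m).
It fails at once if a sample pot is moved by more than 20 mm (distance of any of pot_hazel, pot_linden, pot_dark from where it was at the start of the episode above 0.02 m).
It also fails if it takes over 69 s, if anything falls off the work surface, if the arm or the gripper's body presses on something with over 40 N, if the wrist force passes 120 N, or if a joint passes its speed limit or range.

ROBOT

A 7-joint arm with a two-finger parallel gripper is mounted at the origin on a cart in front of the work surface, level with it; the furniture and walls round the work are solid. World frame = base frame: x ahead of the robot, y to its left, z up, the work surface at z = 0. Lengths are in m, angles in rad, forces in N, time in s.
With the tool pointing down it reaches from about 0.4 to 0.875 m from the base axis. Payload 19.3 kg.
Tool frame: the origin (TCP) lies on the centre line of the jaws, within the pads' length; the fingertips stand 14 mm ahead of it and the grasp point (between the pads) lies 5 mm behind it (bot.tip_extent is the distance from the TCP to the fingertips, in m); z points along the fingers, y is the line along which they close (so a half turn about z gives the same grasp; the last joint's range is limited). The gripper opens to 85 mm and grips with 20 to 120 N. Pads are 22 mm wide; open, the fingers measure 114 mm over their backs; the gripper's body (76 mm by 85 mm) begins 54 mm behind the grasp point. The pads swing forward as they close: fully open they stand 13 mm farther back than shut.
Start: joints at [1.115, 0.521, -0.036, 1.599, 0.021, 1.021, -0.113], TCP at [0.235, -0.579, 0.245] pointing down, gripper open.
Joint ranges: [-2.91, 2.91], [-0.3, 2.13], [-1.5, 1.42], [0.17, 2.43], [-1.26, 4.41], [0.16, 1.93], [-2.52, 2.52]. Speed limits (rad/s): [1.89, 1.89, 2.39, 2.39, 3.01, 3.01, 3.01].

INTERFACE

Orientations are given as [roll, pitch, yaw] about the fixed x, y, z axes, in that order (R = Rz(yaw) Ry(pitch) Rx(roll)).
In Python, from workcell import monitor, grab_frame, camera_model, bot gives the robot as it stands.
- The arm moves only by the tool move_arm, never from a script. Its argument "moves" is a list of rows, each a list of 4 numbers: the shift along the world's x, y, z in mm, then the turn about the world's z in rad. A call has 1 to 12 rows; each row is the pose to reach, as a shift and turn from the pose commanded when the call began; what a row does not reach only later rows make up. A row lasts 1/8 s, in which the tool goes at most 62.5 mm and 10.7 degrees, less where a joint would pass 70% of its speed; a pose out of reach is approached as far as the arm can. A call with a gripper value outside its range is refused whole. "gripper" is the opening, from 0 (shut) to 1 (fully open), set as the call begins (left out, the last holds). The fingers move at their own pace and stop on an object; "newtons" is the grip in N (left out, the last holds). Time passes only in rows, so rows that repeat a pose let the fingers close. It gives the time, the measured TCP pose, the force, the opening and the grip force at its end, in the units of the state.
- monitor.observe(): the state, without advancing time (a new reading comes with each control period).
- grab_frame(name): name is "side" or "top"; returns the picture (480x640x3 uint8, blue, green, red); there is no depth.
- camera_model(name): a dict with "vfov" (degrees; the focal length in pixels is half the picture's height over the tangent of half this angle, whatever the lens; pixels are square), "cx", "cy" (the principal point, pixels), "R" (3x3) and "t" (3): a world point X has camera coordinates R X + t. Camera axes: x right, y down, z forward; pixel columns grow to the right and rows downward; lengths in m; the calibration is good to about 2 mm. A picture is of the moment at which its call begins. camera_model takes no time and is no camera call.
- bot.job_done(): hands the job in; it is judged then, once.
The state is a dict: "clock": time; "qpos": joint angles; "qd": joint speeds; "joint_efforts": joint torques, N m; "position": TCP position; "tool_rot": TCP orientation; "force": force on the tool from outside, world axes, zero at the start; "moment": the same for the moment, N m; "grip_width": finger opening in m; "finger_force": force on a finger pad.
Only numpy, scipy, OpenCV 4.12 (cv2) and the standard library are available. Lean on these libraries where they do the work, as an engineer would, in place of code of your own. Each camera call takes 0.05 s, during which the arm holds its last target. There are 200 camera calls.

## Working session

There is one attempt and no reset: what is moved stays moved. The work goes in short steps, Python scripts to look and compute and a tool call to move; the robot and the scene stay as the last step left them, time stands still between calls to the robot, and variables do not carry over. Pictures are saved under pics/ and viewed, at most 10 in all, crops included, and the job is handed in when it is done.

Besides the shell and the picture viewer there is one more tool, called after "Emit:" by a JSON object that holds its "api" and its "payload", one argument or row to a line. move_arm: Moves the arm, as the interface text tells. Its arguments: {"type":"object","properties":{"moves":{"type":"array","items":{"type":"array","items":{"type":"number"}}},"gripper":{"type":"number"},"newtons":{"type":"number"}},"required":["moves"]}

```bash
ls; mkdir -p pics; python3 - <<'E'
from workcell import monitor, grab_frame, camera_model, bot
import cv2
for n in ("side","top"):
    cv2.imwrite(f"pics/{n}0.png",grab_frame(n)); print(n,camera_model(n))
s=monitor.observe(); print(s)
E
```

```text
pics
side {'vfov': 49.56107088854064, 'cx': 323.80757199786467, 'cy': 231.75360934760607, 'R': array([[-0.85076334, -0.52550461, -0.00682993],
       [-0.26312677,  0.43716562, -0.86002937],
       [ 0.45493521, -0.72988432, -0.51019881]]), 't': array([0.28120426, 0.32074243, 0.4792361 ])}
top {'vfov': 54.206531001735414, 'cx': 320.3418936839954, 'cy': 238.0418885460656, 'R': array([[-0.01780521, -0.99983216,  0.00431531],
       [-0.99438061,  0.01725732, -0.10444803],
       [ 0.10435602, -0.00615078, -0.99452098]]), 't': array([-0.28486883,  0.50161004,  0.91290215])}
{'clock': 0.1, 'qpos': array([ 1.11480199,  0.52195422, -0.03629848,  1.59990927,  0.02121135,
        1.02108314, -0.1128212 ]), 'qd': array([-1.04731918e-03, -1.62139019e-03,  7.00591742e-04, -1.08695673e-03,
       -1.32793058e-03, -3.60098586e-05, -1.37395101e-03]), 'joint_efforts': array([ 2.29308287e-03, -9.28501725e+01,  1.98351815e+00, -3.70538020e+01,
        1.81252300e-02,  5.40702429e-03, -1.09962909e-04]), 'position': array([ 0.23503945, -0.57883898,  0.24479866]), 'tool_rot': array([-3.14062794e+00,  8.99112238e-05,  3.85742273e-01]), 'force': array([0.02795202, 0.31768438, 0.72137728]), 'moment': array([-0.01240005,  0.03737041, -0.02756089]), 'finger_force': 0.0, 'grip_width': 0.08535509428834477}
```

View pics/top0.png

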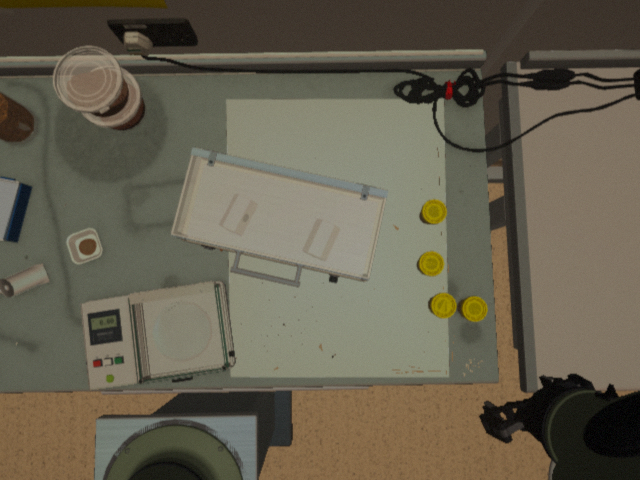

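View pics/side0.png

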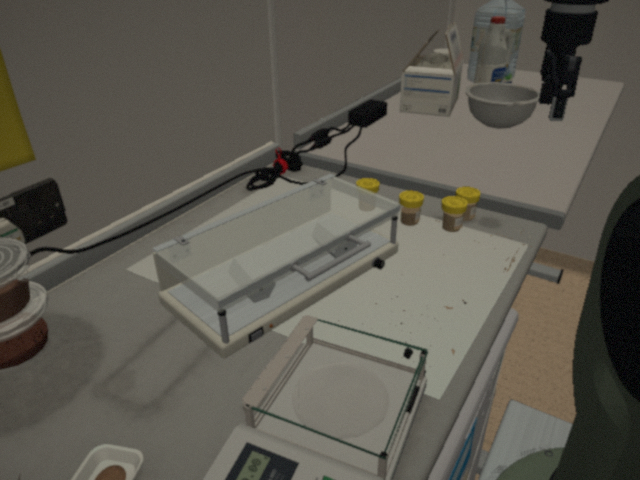

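Top view: the warmer's rear edge runs (193,150)–(387,190), and the grip rail is at about (232,270)–(298,284). The blocks are near (240,215) and (322,238), and the yellow pots are right of x=420. The side view shows the rail at about (295–368, 240–275).

```bash
python3 - <<'E'
import cv2
a=cv2.imread("pics/top0.png")[140:300,160:400]; cv2.imwrite("pics/top0c.png",cv2.resize(a,None,fx=3.3,fy=3.3,interpolation=cv2.INTER_CUBIC))
a=cv2.imread("pics/side0.png")[170:360,150:410]; cv2.imwrite("pics/side0c.png",cv2.resize(a,None,fx=3,fy=3,interpolation=cv2.INTER_CUBIC))
E
```

```text
(no output)
```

View pics/top0c.png

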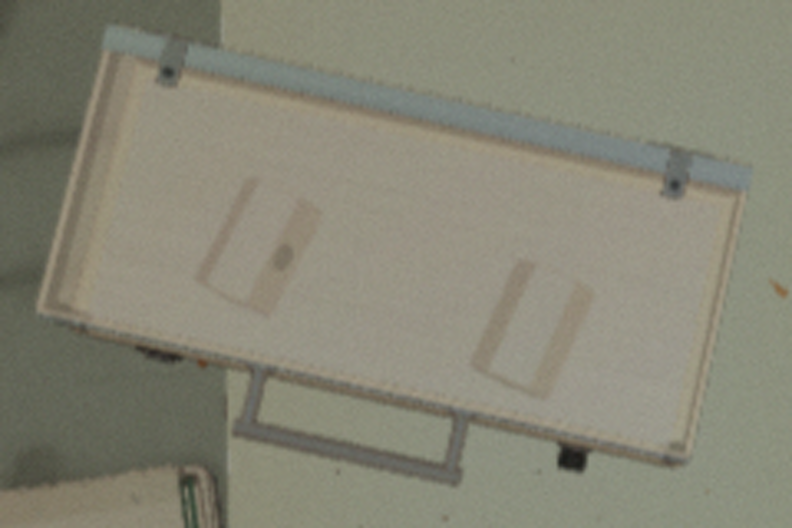

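View pics/side0c.png

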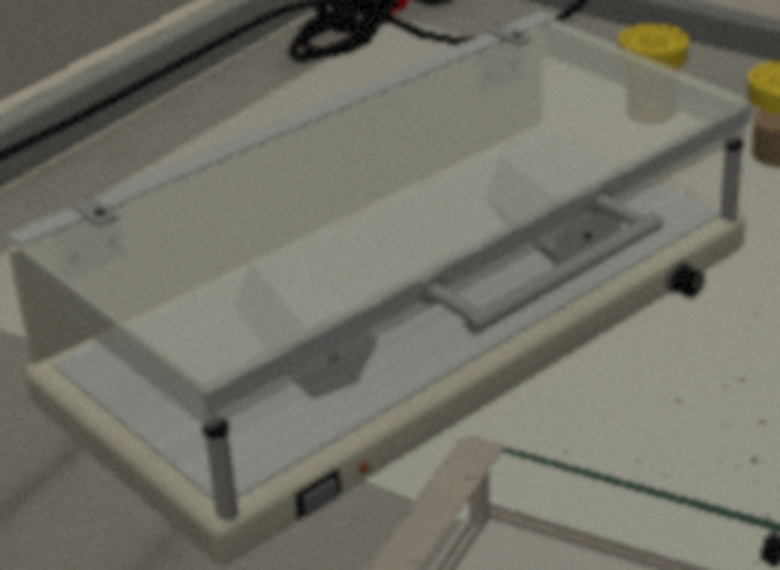

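Block_a is the left block: its pocket at crop (283,257) is on its right, upper-slanted flat. The right block is block_b, and its pocket isn't visible. Next I'll triangulate the rail ends and the rear wall corners.

```bash
cat > h.py <<'E'
import numpy as np, cv2
from workcell import monitor, grab_frame, camera_model, bot
def P(n):
    c=camera_model(n); f=240/np.tan(np.radians(c["vfov"]/2))
    return np.array([[f,0,c["cx"]],[0,f,c["cy"]],[0,0,1]])@np.c_[c["R"],c["t"]]
def tri(a,b):  # top px, side px
    X=cv2.triangulatePoints(P("top"),P("side"),np.float64(a).reshape(2,1),np.float64(b).reshape(2,1))[:,0]; X=X[:3]/X[3]
    q=P("side")@np.r_[X,1]; return X, np.hypot(*(q[:2]/q[2]-b))
def ray(n,p,z):  # onto plane z
    M=P(n); H=np.c_[M[:,:2],M[:,2]*z+M[:,3]]; q=np.linalg.solve(H,[p[0],p[1],1]); return q[:2]/q[2]
def proj(n,X): q=P(n)@np.r_[X,1]; return q[:2]/q[2]
E
python3 - <<'E'
from h import *
np.set_printoptions(precision=4,suppress=True)
T=lambda x,y:(x/3.3+160,y/3.3+140); S=lambda x,y:(x/3+150,y/3+170)
pts={"railL":(T(240,430),S(478,320)),"railR":(T(457,475),S(658,222)),
"brkL":(T(167,72),S(100,212)),"brkR":(T(674,185),S(517,37)),
"wallL":(T(103,40),S(14,240)),"wallR":(T(750,175),S(550,15)),"frontR":(T(690,460),S(745,110)),"frontL":(T(42,312),S(205,400))}
for k,v in pts.items(): print(k,*tri(*v))
for z in(.034+.044,):
  for n,p in {"a":[(250,180),(300,200),(257,300),(213,283)],"b":[(530,262),(567,280),(522,390),(487,370)]}.items(): print(n,[ray("top",T(*q),z) for q in p])
print(bot.tip_extent)
E
```

```text
railL [ 0.4332 -0.1312  0.1012] 0.7047738087306622
railR [ 0.4044 -0.2521  0.0993] 0.4939179585401103
brkL [ 0.6325 -0.093   0.1165] 0.4920310800545035
brkR [ 0.5637 -0.3747  0.115 ] 0.23467514418179025
wallL [ 0.6529 -0.0558  0.1134] 0.9142076692873655
wallR [ 0.5678 -0.4183  0.1118] 0.46630619192471706
frontR [ 0.4126 -0.3801  0.1035] 0.7874148830482224
frontL [ 0.501  -0.0206  0.1016] 0.8465792126286864
a [array([ 0.5776, -0.1331]), array([ 0.5653, -0.1621]), array([ 0.5075, -0.1372]), array([ 0.5178, -0.1119])]
b [array([ 0.5268, -0.2945]), array([ 0.516 , -0.3156]), array([ 0.453 , -0.2886]), array([ 0.4649, -0.2687])]
0.014
```

Emit:
{"api": "move_arm", "payload": {
  "moves": [
    [184, 387, -45, 0.95],
    [184, 387, -45, 0.95],
    [184, 387, -45, 0.95],
    [184, 387, -45, 0.95],
    [184, 387, -45, 0.95],
    [184, 387, -45, 0.95],
    [184, 387, -45, 0.95],
    [184, 387, -45, 0.95],
    [184, 387, -45, 0.95],
    [184, 387, -45, 0.95],
    [184, 387, -45, 0.95],
    [184, 387, -45, 0.95]
  ],
  "gripper": 0.35,
  "newtons": 25
}}

```text
clock: 1.6
position: [0.4189, -0.1925, 0.2003]
tool_rot: [-3.142, 0.0, 1.335]
force: [0.2, -0.3, -0.3]
grip_width: 0.0302
finger_force: 0.0
```

Emit:
{"api": "move_arm", "payload": {
  "moves": [
    [0, 0, -50, 0],
    [0, 0, -70, 0],
    [0, 0, -70, 0],
    [0, 0, -70, 0]
  ]
}}

```text
clock: 2.1
position: [0.4196, -0.1923, 0.1311]
tool_rot: [3.141, 0.0, 1.336]
force: [0.1, 0.1, 0.4]
grip_width: 0.0301
finger_force: 0.0
```

```bash
python3 - <<'E'
from h import *
s=monitor.observe(); print(s["qpos"].round(2),s["position"],s["clock"])
a=grab_frame("top")[200:320,200:340]; b=grab_frame("side")[190:310,270:410]
cv2.imwrite("pics/g1.png",np.hstack([cv2.resize(i,(400,343),interpolation=cv2.INTER_CUBIC) for i in(a,b)]))
E
```

```text
[ 0.57  0.46 -0.34  2.11  0.26  0.61 -0.19] [ 0.41958908 -0.19226887  0.1311099 ] 2.1
```

View pics/g1.png

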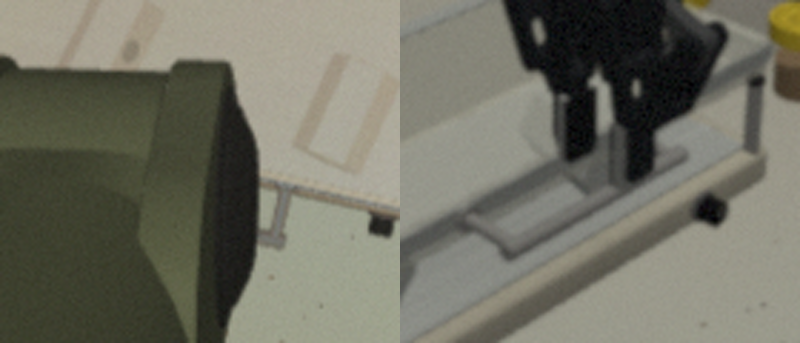

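The side view shows the two fingers straddling the rail around crop (605,180), near its middle, with no contact. I'll descend and pinch.

Emit:
{"api": "move_arm", "payload": {
  "moves": [
    [0, 0, -18, 0],
    [0, 0, -36, 0],
    [0, 0, -36, 0]
  ]
}}

```text
clock: 2.58
position: [0.419, -0.192, 0.0942]
tool_rot: [-3.141, -0.0, 1.336]
force: [-0.8, 0.5, 0.7]
grip_width: 0.0299
finger_force: 0.0
```

Emit:
{"api": "move_arm", "payload": {
  "moves": [
    [0, 0, 0, 0],
    [0, 0, 0, 0],
    [0, 0, 0, 0],
    [0, 0, 0, 0],
    [0, 0, 0, 0]
  ],
  "gripper": 0,
  "newtons": 25
}}

```text
clock: 3.2
position: [0.4202, -0.1924, 0.0952]
tool_rot: [3.139, 0.0, 1.336]
force: [4.3, -1.7, 8.8]
grip_width: 0.009
finger_force: 26.1
```

```bash
python3 - <<'E'
import numpy as np
f=lambda p:np.array([202*(np.cos(-.04)-np.cos(p))*.9725,-202*(np.cos(-.04)-np.cos(p))*.2328,202*(np.sin(p)+np.sin(.04))])
ph=np.linspace(-.04,1.66,25)
A=np.array([f(p) for p in ph]); print(A[1:13].round(0).astype(int).tolist()); print((A[13:]-A[12].round(0)).round(0).astype(int).tolist())
E
```

```text
[[0, 0, 14], [1, 0, 29], [3, -1, 43], [6, -1, 57], [9, -2, 71], [14, -3, 84], [20, -5, 97], [26, -6, 110], [34, -8, 122], [42, -10, 133], [51, -12, 144], [61, -15, 154]]
[[10, -2, 10], [21, -5, 19], [33, -7, 26], [45, -10, 33], [58, -13, 40], [71, -16, 45], [84, -20, 49], [97, -23, 52], [111, -26, 55], [125, -30, 56], [139, -33, 56], [153, -36, 55]]
```

Emit:
{"api": "move_arm", "payload": {
  "moves": [
    [0, 0, 14, 0],
    [1, 0, 29, 0],
    [3, -1, 43, 0],
    [6, -1, 57, 0],
    [9, -2, 71, 0],
    [14, -3, 84, 0],
    [20, -5, 97, 0],
    [26, -6, 110, 0],
    [34, -8, 122, 0],
    [42, -10, 133, 0],
    [51, -12, 144, 0],
    [61, -15, 154, 0]
  ]
}}

```text
clock: 4.7
position: [0.4801, -0.2069, 0.2484]
tool_rot: [-3.141, -0.0, 1.336]
force: [3.9, 2.7, -9.2]
grip_width: 0.0087
finger_force: 25.3
```

Emit:
{"api": "move_arm", "payload": {
  "moves": [
    [10, -2, 10, 0],
    [21, -5, 19, 0],
    [33, -7, 26, 0],
    [45, -10, 33, 0],
    [58, -13, 40, 0],
    [71, -16, 45, 0],
    [84, -20, 49, 0],
    [97, -23, 52, 0],
    [111, -26, 55, 0],
    [125, -30, 56, 0],
    [139, -33, 56, 0],
    [153, -36, 55, 0]
  ]
}}

```text
clock: 6.2
position: [0.6331, -0.244, 0.304]
tool_rot: [-3.141, 0.001, 1.335]
force: [-2.7, -3.8, 5.4]
grip_width: 0.0094
finger_force: 26.9
```

Emit:
{"api": "move_arm", "payload": {
  "moves": [
    [0, 0, 0, 0],
    [0, 0, 0, 0],
    [0, 0, 0, 0],
    [0, 0, 50, 0],
    [0, 0, 70, 0],
    [0, 0, 70, 0]
  ],
  "gripper": 0.4
}}

```text
clock: 6.95
position: [0.6333, -0.2431, 0.3751]
tool_rot: [3.139, 0.0, 1.336]
force: [-0.9, 0.1, -0.0]
grip_width: 0.0343
finger_force: 0.0
```

Emit:
{"api": "move_arm", "payload": {
  "moves": [
    [-60, 0, 0, 0],
    [-120, 0, 0, -0.15],
    [-180, -50, 0, -0.3],
    [-230, -100, -20, -0.5],
    [-280, -150, -40, -0.7],
    [-333, -200, -75, -0.9],
    [-333, -257, -75, -1.1],
    [-333, -257, -75, -1.3],
    [-333, -257, -75, -1.5],
    [-333, -257, -75, -1.57],
    [-333, -257, -75, -1.57],
    [-333, -257, -75, -1.57]
  ],
  "gripper": 1
}}

```text
clock: 8.45
position: [0.3001, -0.4998, 0.298]
tool_rot: [-3.141, 0.0, -0.231]
force: [0.0, -0.7, 0.4]
grip_width: 0.0852
finger_force: 0.0
```

```bash
python3 - <<'E'
from h import *
s=monitor.observe(); print(s["qpos"].round(2),s["position"],s["tool_rot"],s["clock"])
a=grab_frame("top"); b=grab_frame("side"); cv2.imwrite("pics/top2.png",a); cv2.imwrite("pics/side2.png",b)
a=a[150:290,165:395]; b=b[170:330,170:410]
cv2.imwrite("pics/g2.png",np.vstack([cv2.resize(a,(480,292),interpolation=cv2.INTER_CUBIC),cv2.resize(b,(480,300),interpolation=cv2.INTER_CUBIC)]))
E
```

```text
[ 0.89  0.4   0.05  1.65 -0.02  1.09 -0.85] [ 0.30007014 -0.4997858   0.29800282] [-3.14129955e+00  3.43228415e-04 -2.30607206e-01] 8.45
```

View pics/g2.png

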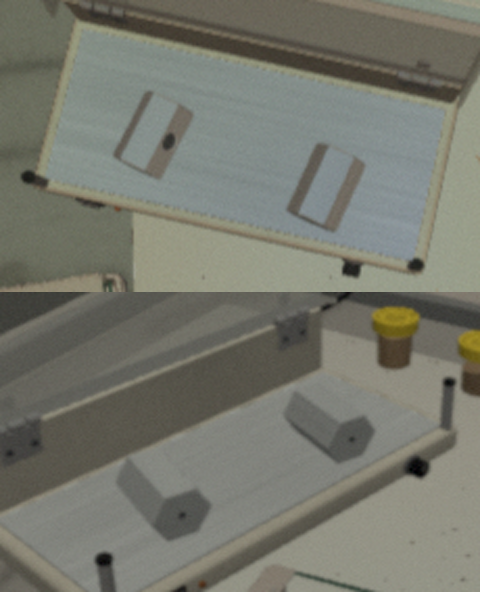

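The cover is open. In the composite, block_a lies at about (152,135) with its pocket at (168,141) on its right slant, and block_b at about (327,187). Front end dots in the side crop: a (182,515), b (351,439). Next I'll measure the block poses.

```bash
cat >> h.py <<'E'
W0=np.array([.5373,-.2201]); YW=-.235; ex=np.array([np.cos(YW),np.sin(YW)]); ey=np.array([-ex[1],ex[0]])
def w(p): d=np.asarray(p)[:2]-W0; return np.array([d@ex,d@ey])
def brown(a,th=2):
    a=cv2.GaussianBlur(a,(3,3),0).astype(int); m=((a[...,2]-a[...,0])>th).astype(np.uint8)
    roi=np.zeros_like(m); c=[proj("top",np.r_[W0+x*ex+y*ey,.034]) for x,y in((-.07,-.172),(-.07,.172),(.055,.172),(.055,-.172))]
    cv2.fillConvexPoly(roi,np.int32(c),1); return m*roi
def blocks(a):
    n,l,st,ce=cv2.connectedComponentsWithStats(cv2.morphologyEx(brown(a),cv2.MORPH_CLOSE,np.ones((9,9))))
    out=[]
    for i in range(1,n):
        if st[i,4]<150: continue
        pts=np.argwhere(l==i)[:,::-1]; h=np.float32([w(ray("top",p,.034+.030)) for p in pts])*1000
        out.append((cv2.minAreaRect(h),st[i,4],ce[i]))
    return out
E
python3 - <<'E'
from h import *
np.set_printoptions(precision=4,suppress=True)
a=cv2.imread("pics/top2.png")
for r in blocks(a): print(r)
S=lambda x,y:(x/2+170,(y-292)*160/300+170)
for n,p in(("a",(182,515)),("b",(351,439))): 
    q=ray("side",S(*p),.056); print(n,q,w(q)*1000, proj("top",np.r_[q,.056]))
# plate corners check
T=lambda x,y:(x*230/480+165,y*140/292+150)
for p in((78,24),(448,102),(415,262),(42,182)): print(w(ray("top",T(*p),.034))*1000)
E
```

```text
(((-10.829883575439453, 104.75054931640625), (12.991238594055176, 69.10118865966797), 81.88346099853516), np.int32(163), array([227.7178, 210.8282]))
(((-20.278301239013672, 68.788330078125), (30.336002349853516, 73.45977783203125), 64.25100708007812), np.int32(366), array([244.7705, 218.5546]))
(((-24.1090087890625, -64.19775390625), (13.506996154785156, 69.2986831665039), 81.84770202636719), np.int32(202), array([311.6089, 235.6733]))
(((-33.65182113647461, -100.39810180664062), (24.693138122558594, 71.82718658447266), 66.64962005615234), np.int32(255), array([328.9294, 243.9412]))
a [ 0.5138 -0.12  ] [-46.1213  91.88  ] [230.9398 229.1616]
b [ 0.4618 -0.2821] [-58.9808 -77.8522] [314.7496 254.416 ]
[ 77.1392 185.1921]
[  79.5962 -180.4101]
[ -77.5206 -181.036 ]
[-79.7497 181.4888]
```

```bash
cat >> h.py <<'E'
def edges(a):
    n,l,st,ce=cv2.connectedComponentsWithStats(cv2.morphologyEx(brown(a),cv2.MORPH_CLOSE,np.ones((5,5))))
    for i in range(1,n):
        if st[i,4]<100: continue
        y0,hh=st[i,1],st[i,3]; o=[]
        for f in (np.min,np.mean,np.max):
            p=[(f(np.flatnonzero(l[y]==i)),y) for y in range(y0+int(.25*hh),y0+int(.75*hh))]
            v=cv2.fitLine(np.float32([w(ray("top",q,.064))*1000 for q in p]),cv2.DIST_HUBER,0,.01,.01).ravel()
            v[:2]*=np.sign(v[0]); o.append((round(float(np.degrees(np.arctan2(v[1],v[0]))),1),v[2:].round(1).tolist()))
        print(ce[i].round(0),st[i,4],o)
E
python3 - <<'E'
from h import *
edges(cv2.imread("pics/top2.png"))
a=cv2.imread("pics/top2.png")[190:265,215:345]; cv2.imwrite("pics/c2.png",cv2.resize(a,(780,450),interpolation=cv2.INTER_CUBIC))
E
```

```text
[228. 210.] 152 [(-13.1, [-12.100000381469727, 108.19999694824219]), (-12.9, [-7.900000095367432, 103.69999694824219]), (-14.0, [-11.600000381469727, 101.4000015258789])]
[245. 218.] 353 [(-13.3, [-21.0, 76.19999694824219]), (-14.8, [-17.799999237060547, 67.0]), (-15.3, [-15.800000190734863, 58.20000076293945])]
[312. 235.] 194 [(-11.8, [-21.5, -60.400001525878906]), (-12.0, [-19.799999237060547, -65.19999694824219]), (-12.1, [-18.799999237060547, -69.9000015258789])]
[330. 243.] 239 [(-12.0, [-31.799999237060547, -96.19999694824219]), (-11.9, [-29.5, -102.19999694824219]), (-12.6, [-26.700000762939453, -108.30000305175781])]
```

View pics/c2.png

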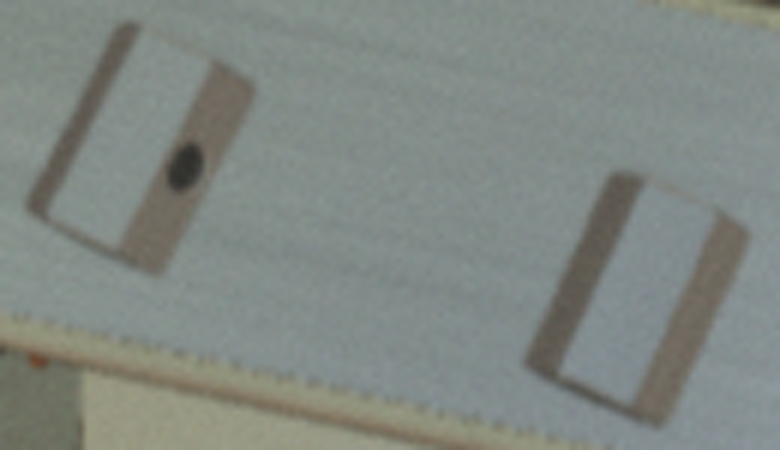

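```bash
python3 - <<'E'
from h import *
np.set_printoptions(precision=1,suppress=True)
for n,p in(("a",(236.5,213)),("b",(321.5,238.8))): print(n,w(ray("top",p,.078))*1000, ray("top",p,.078)*1000)
T=np.array([.3001,-.4998,.298]); y=-.231; ty=np.array([np.sin(y),-np.cos(y),0]) 
b=cv2.imread("pics/side2.png").max(2)
for s in(-1,1):
  for off in (.0427,.057):
    for e in(.001,.014): print(s,off,e,proj("side",T+s*off*ty-[0,0,e]))
  c=proj("side",T+s*.05*ty-[0,0,.008]); u,v=c.round().astype(int)
  print(u,v); 
  if 0<=v<460: print(b[v-14:v+16:1,u-6:u+8:2])
E
```

```text
a [-15.5  84.2] [ 541.9 -134.6]
b [-28.8 -84.4] [ 489.7 -295.5]
-1 0.0427 0.001 [489.7  91.6]
-1 0.0427 0.014 [488.4  99.9]
-1 0.057 0.001 [484.9  93.5]
-1 0.057 0.014 [483.7 101.9]
487 97
[[ 93  35  19  19  20  18  46]
 [ 92  31  24  19  20  21  55]
 [ 82  30  21  14  12  24  56]
 [ 80  24  13  18  19  22  57]
 [ 79  41  28  25  12  19  58]
 [ 80  57  45  37  31  36  61]
 [ 83  65  62  54  52  51  65]
 [ 82  69  67  66  64  64  69]
 [ 83  77  67  72  67  63  68]
 [ 89  87  82  82  72  72  75]
 [ 88  89  87  89  82  81  85]
 [ 90  85  88  89  90  89  89]
 [ 88  89  88  87  88  86  88]
 [ 94  88  91  90  92  92  92]
 [ 96  89  95  90  91  94  92]
 [105 102  97  95  94  96  94]
 [111 107 108 103  99  97  95]
 [101 107 112 109 108 108 102]
 [ 82  92 102 110 111 110 110]
 [ 68  74  81  89  97 104 106]
 [ 69  68  71  73  77  86  88]
 [ 67  68  71  67  69  73  75]
 [ 66  68  70  73  70  71  70]
 [ 69  73  72  71  74  71  74]
 [ 67  69  73  69  72  74  73]
 [ 67  68  72  72  73  71  71]
 [ 70  69  69  72  74  76  73]
 [ 66  67  71  70  73  70  78]
 [ 69  67  71  69  75  73  74]
 [ 68  68  6
[... 371 characters left out ...]
  14  16  19  67]
 [ 66  34  15  21  15  23  69]
 [ 92  71  51  51  36  52  96]
 [102 107  97 100  82  98 110]
 [103 122 117 119 106 114 121]
 [107 119 120 121 121 120 125]
 [108 112 118 116 117 118 123]
 [ 98 103 112 111 115 116 118]
 [ 85  87  92  98 104 106 108]
 [ 78  79  78  84  87  93  96]
 [ 76  77  77  74  76  78  80]
 [ 77  78  76  76  72  75  73]
 [ 81  77  77  79  77  77  76]
 [ 77  75  76  77  71  75  75]
 [ 77  80  77  78  77  75  76]
 [ 83  78  78  77  75  75  70]
 [ 83  80  76  78  80  73  71]
 [ 80  79  74  78  78  75  72]
 [ 82  83  79  76  78  73  74]
 [ 85  82  76  76  79  76  75]
 [ 84  80  79  78  78  75  69]
 [ 86  82  80  79  81  75  77]
 [ 87  86  86  83  83  85  86]]
```

Emit:
{"api": "move_arm", "payload": {
  "moves": [
    [242, 365, -60, -0.24],
    [242, 365, -60, -0.24],
    [242, 365, -60, -0.24],
    [242, 365, -60, -0.24],
    [242, 365, -60, -0.24],
    [242, 365, -60, -0.24],
    [242, 365, -60, -0.24],
    [242, 365, -60, -0.24],
    [242, 365, -98, -0.24],
    [242, 365, -140, -0.24],
    [242, 365, -140, -0.24]
  ],
  "gripper": 0.8
}}

```text
clock: 9.93
position: [0.5405, -0.1353, 0.1564]
tool_rot: [3.14, 0.004, -0.474]
force: [0.0, -0.2, 1.2]
grip_width: 0.0683
finger_force: 0.0
```

```bash
python3 - <<'E'
from h import *
s=monitor.observe(); print(s["qpos"].round(2),s["position"].round(4),s["tool_rot"].round(3),s["clock"])
T=s["position"]; y=s["tool_rot"][2]; ty=np.array([np.sin(y),-np.cos(y),0])
for k in(-1,1):
  for e in(0,.014): print(k,e,proj("side",T+k*.041*ty-[0,0,e]).round(0), proj("top",T+k*.041*ty-[0,0,e]).round(0))
b=grab_frame("side")[150:330,150:390]; cv2.imwrite("pics/g3.png",cv2.resize(b,(720,540),interpolation=cv2.INTER_CUBIC))
E
```

```text
[ 0.17  0.53 -0.05  1.86  0.03  0.76 -1.94] [ 0.5405 -0.1353  0.1564] [ 3.14   0.004 -0.474] 9.925
-1 0 [221. 229.] [208. 196.]
-1 0.014 [222. 237.] [210. 198.]
1 0 [274. 214.] [250. 217.]
1 0.014 [274. 222.] [251. 218.]
```

View pics/g3.png

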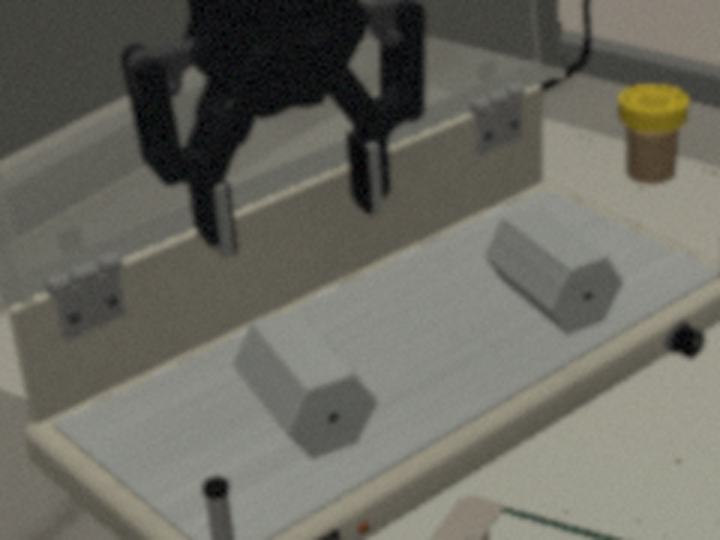

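The side crop shows the fingertips at (218,252) and (375,212), so they reach about 9–10 mm below the TCP. They straddle block_a (front dot at (332,417)). I'll descend around it.

Emit:
{"api": "move_arm", "payload": {
  "moves": [
    [0, 0, -50, 0],
    [0, 0, -95, 0],
    [0, 0, -105, 0],
    [0, 0, -105, 0]
  ]
}}

```text
clock: 10.48
position: [0.5429, -0.1354, 0.0548]
tool_rot: [-3.141, -0.001, -0.474]
force: [0.0, 0.1, -0.2]
grip_width: 0.0683
finger_force: 0.0
```

Emit:
{"api": "move_arm", "payload": {
  "moves": [
    [3.6, 7.1, 0, 0],
    [5, 9.8, 0, 0],
    [5.9, 11.6, 3, 0],
    [6.8, 13.4, 6, 0],
    [8.2, 16, 9, 0],
    [9.3, 18.3, 12, 0],
    [10.9, 21.4, 14.5, 0],
    [12.2, 24, 16.5, 0],
    [13.6, 26.7, 18, 0],
    [14.5, 28.5, 19, 0],
    [14.5, 28.5, 19, 0],
    [14.5, 28.5, 19, 0]
  ]
}}

```text
clock: 11.98
position: [0.5566, -0.1066, 0.0722]
tool_rot: [3.142, 0.0, -0.474]
force: [-1.2, -1.0, 0.6]
grip_width: 0.0681
finger_force: 0.0
```

```bash
python3 - <<'E'
from h import *
s=monitor.observe(); print(s["position"].round(4),s["force"],s["clock"])
b=grab_frame("side"); cv2.imwrite("pics/s4.png",b); o=cv2.imread("pics/side2.png")
# end-face dot search near block a in side: front end face dark dot
for n,im in(("old",o),("new",b)):
    g=cv2.GaussianBlur(cv2.cvtColor(im,cv2.COLOR_BGR2GRAY),(3,3),0).astype(int)
    r=g[255:320,215:285]; bh=cv2.morphologyEx(r.astype(np.uint8),cv2.MORPH_BLACKHAT,np.ones((5,5)))
    i=np.unravel_index(bh.argmax(),bh.shape); p=(i[1]+215,i[0]+255); print(n,p,bh.max(),w(ray("side",p,.056))*1000)
E
```

```text
[ 0.5566 -0.1066  0.0722] [-1.2353332  -0.96203677  0.56300745] 11.975
old (np.int64(221), np.int64(313)) 32 [-49.83980163 166.19052185]
new (np.int64(236), np.int64(271)) 49 [18.00043179 90.09329042]
```

```bash
python3 - <<'E'
from h import *
b=cv2.imread("pics/s4.png"); g=cv2.cvtColor(b,cv2.COLOR_BGR2GRAY)
u=np.array([.453,.891]); c=np.array([.542,-.135])+.0254*u; ax=np.array([.891,-.453])
print("top centre",proj("side",np.r_[c,.078]),"dot rolled",proj("side",np.r_[c-.035*ax,.056]))
p=proj("side",np.r_[c,.078]).round().astype(int)
print(g[p[1]-10:p[1]+12:2,p[0]-20:p[0]+22:2])
p=proj("side",np.r_[c-.035*ax,.056]).round().astype(int)
print(p,g[p[1]-10:p[1]+10,p[0]-12:p[0]+24:2])
E
```

```text
top centre [235.61379235 271.34848977] dot rolled [246.49701867 295.44272214]
[[ 94 103 117 129 141 144 144 146 143 143 136 137 138 142 140 138 133  66
   12  17  61]
 [ 98 125 142 143 145 144 144 142 145 140 141 134 139 140 143 142 140  79
   22  15  50]
 [109 118 136 142 144 148 145 145 145 143 140 138 128 141 145 144 139  90
   10  17  49]
 [115 110 121 139 145 143 146 142 135 132 132 140 131 126 138 140 136 102
   21  16  43]
 [110 110 112 128 141 143 133  96  65  54  66 102 141 125 129 141 143 124
   43  16  40]
 [111 107 113 112 133 142 100  42  37  40  42  80 138 140 125 133 140 136
   96  30  35]
 [109 111 107 112 116 136 120  82  68  74  99 133 141 144 140 124 135 140
  139  90  43]
 [106 109 111 111 111 123 139 137 138 140 141 146 142 144 144 136 125 138
  140 135 121]
 [109 111 111 112 110 113 127 142 145 145 147 143 144 145 145 144 133 124
  137 140 139]
 [108 108 110 110 111 112 119 133 142 143 145 144 145 147 146 142 144 123
  130 141 141]
 [115 111 109 107 112 110 109 116 138 144 147 145 142 143 139 136 125 107
  107 134 141]]
[246 295] [[122 124 111 100  93  93  90  9
[... 768 characters left out ...]
134 138 142 139 142 147]
 [ 91  92  90  90  80  62  86  88  90  91  92 113 139 136 141 144 145 143]
 [ 95  92  91  92  87  84  88  89  94  91  93 128 141 140 143 143 145 145]
 [ 91  92  92  94  88  87  88  89  91  91 101 131 144 143 146 146 144 142]
 [ 92  91  92  89  89  89  91  89  89  90 104 137 145 145 146 144 141 140]
 [ 93  90  86  93  91  94  87  92  91  89 118 141 143 145 145 142 141 143]
 [ 90  92  93  90  91  90  84  90  91  94 126 146 148 146 141 143 141 145]
 [ 93  91  90  90  90  88  91  91  92  99 135 145 144 142 142 145 146 145]
 [ 91  93  90  90  88  88  92  95  98 115 140 144 145 143 143 145 146 142]
 [ 95  92  87  89  90  88  94 105 120 133 145 145 143 143 145 146 144 143]]
```

Block_a is rolled: the dark pocket ellipse is on its top face at about (234,271) in the side view. I'll back off and check which way block_b's pocket faces by sampling its grazing lower-left flat.

Emit:
{"api": "move_arm", "payload": {
  "moves": [
    [-3, -6, 0, 0],
    [-3, -6, 40, 0],
    [-3, -6, 85, 0],
    [-3, -6, 85, 0]
  ]
}}

```text
clock: 12.52
position: [0.5549, -0.1134, 0.1603]
tool_rot: [-3.14, -0.005, -0.475]
force: [-0.0, -0.3, -0.8]
grip_width: 0.0683
finger_force: 0.0
```

```bash
python3 - <<'E'
from h import *
np.set_printoptions(linewidth=200)
g=cv2.GaussianBlur(cv2.cvtColor(cv2.imread("pics/side2.png"),cv2.COLOR_BGR2GRAY),(1,1),0)
y=-.445; ax=np.array([np.cos(y),np.sin(y)]); u=np.array([-ax[1],ax[0]]); c=np.array([.491,-.2965])
for off in range(-4,5):
  row=[]
  for s in np.linspace(-.034,.034,18):
    p=proj("side",np.r_[c+s*ax+u*(.0127+.0127*.5),.034+.011]); row.append(cv2.getRectSubPix(g,(1,1),(float(p[0]),float(p[1])+off))[0,0])
  print(off,np.array(row))
s=monitor.observe(); print(s["position"],s["clock"])
E
```

```text
-4 [ 83  82  94 101 102 102  99 101 102 101 102 101 104 102 102 102 102 103]
-3 [ 86  82  88  97  98  99  98  97  99  99  99  98  98 101  98  99 101 101]
-2 [83 82 82 88 88 92 91 89 88 88 90 91 89 91 91 93 92 93]
-1 [81 80 75 78 80 81 81 82 81 79 78 82 79 78 83 82 84 93]
0 [81 80 76 75 77 77 77 78 78 74 78 75 75 76 79 82 86 96]
1 [ 90  88  85  84  86  84  86  87  86  91  90  91  88  85  90  93  98 104]
2 [106 105 104 103 101 104 104 104 106 108 108 108 107 108 106 109 112 116]
3 [118 121 121 118 118 120 120 120 119 120 120 121 121 123 123 121 123 126]
4 [126 128 126 127 126 125 129 129 129 126 126 128 128 129 130 129 131 131]
[ 0.55489824 -0.11343124  0.1603003 ] 12.525
```

The sampled strip is a uniform 75–78 with no dark pocket, so block_b's pocket is on its right-lower flat and it needs two rolls toward +y.

Emit:
{"api": "move_arm", "payload": {
  "moves": [
    [-64, -183, 0, 0.03],
    [-64, -183, 0, 0.03],
    [-64, -183, 0, 0.03],
    [-64, -183, 0, 0.03],
    [-64, -183, 0, 0.03],
    [-64, -183, -50, 0.03],
    [-64, -183, -95, 0.03],
    [-64, -183, -106, 0.03],
    [-64, -183, -106, 0.03]
  ]
}}

```text
clock: 13.65
position: [0.4901, -0.2948, 0.0515]
tool_rot: [-3.141, 0.001, -0.443]
force: [-0.4, 0.5, 0.3]
grip_width: 0.0683
finger_force: 0.0
```

Emit:
{"api": "move_arm", "payload": {
  "moves": [
    [3.4, 7.2, 0, 0],
    [4.7, 9.9, 0, 0],
    [5.6, 11.7, 3, 0],
    [6.5, 13.5, 6, 0],
    [7.7, 16.3, 9, 0],
    [8.8, 18.5, 12, 0],
    [10.3, 21.7, 14.5, 0],
    [11.6, 24.4, 16.5, 0],
    [12.9, 27.1, 18, 0],
    [13.8, 28.9, 19, 0],
    [13.8, 28.9, 19, 0],
    [13.8, 28.9, 19, 0]
  ]
}}

```text
clock: 15.15
position: [0.5034, -0.2667, 0.0702]
tool_rot: [3.142, 0.0, -0.444]
force: [-0.5, -0.5, -0.7]
grip_width: 0.0684
finger_force: 0.0
```

```bash
cat >> h.py <<'E'
def dot(im,c,y,r=14):
    ax=np.array([np.cos(y),np.sin(y)]); p0=proj("side",np.r_[c-.035*ax,.056]); u,v=p0.round().astype(int)
    k=cv2.morphologyEx(cv2.GaussianBlur(cv2.cvtColor(im,cv2.COLOR_BGR2GRAY),(3,3),0),cv2.MORPH_BLACKHAT,np.ones((7,7)))[v-r:v+r,u-r:u+r]
    i=np.unravel_index(k.argmax(),k.shape); p=(u-r+i[1],v-r+i[0]); q=ray("side",p,.056)+.035*ax
    print("pred",p0.round(1),"found",p,"strength",k.max(),"centre",q.round(4),"warmer mm",(w(q)*1000).round(1)); return q
def toppatch(im,c):
    g=cv2.cvtColor(im,cv2.COLOR_BGR2GRAY); u,v=proj("side",np.r_[c,.078]).round().astype(int); print((u,v)); print(g[v-8:v+9:2,u-14:u+16:2])
E
python3 - <<'E'
from h import *
s=monitor.observe(); print(s["position"].round(4),s["force"].round(1))
b=grab_frame("side"); cv2.imwrite("pics/s5.png",b)
dot(cv2.imread("pics/side2.png"),np.array([.491,-.2965]),-.445)
q=dot(b,np.array([.491,-.2965])+.0254*np.array([.43,.903]),-.445); toppatch(b,q)
dot(b,np.array([.542,-.135])+.0254*np.array([.453,.891]),-.47)
E
```

```text
[ 0.5034 -0.2667  0.0702] [-0.5 -0.5 -0.7]
pred [346.6 249. ] found (np.int64(345), np.int64(248)) strength 24 centre [ 0.4947 -0.2978] warmer mm [-23.3 -85.5]
pred [333.9 253.6] found (np.int64(332), np.int64(253)) strength 27 centre [ 0.5054 -0.2735] warmer mm [-18.6 -59.3]
(np.int64(320), np.int64(232))
[[102 140 140 140 138 138 140 140 138 139 140 142 142 116  34]
 [122 140 139 140 135 136 138 139 139 138 138 140 140 114  31]
 [122 136 141 140 142 136 135 137 142 139 138 140 140 115  27]
 [103 119 132 141 140 142 136 136 137 138 139 138 139 117  33]
 [102 107 118 134 139 141 139 141 137 137 136 137 136 128  45]
 [102 104 106 115 132 135 136 143 140 135 132 137 136 134  96]
 [100 103 105 103 111 130 135 138 140 141 136 136 138 139 134]
 [101 101 103 102 102 107 123 133 137 141 141 139 136 139 137]
 [100 105 105 104 105 106 103 121 133 138 137 142 138 135 131]]
pred [246.5 295.4] found (np.int64(244), np.int64(295)) strength 32 centre [ 0.5573 -0.1113] warmer mm [ -5.9 110.5]
```

Emit:
{"api": "move_arm", "payload": {
  "moves": [
    [-2, -6, 0, 0],
    [-2, -6, -10, 0],
    [-2, -6, -17, 0],
    [-2, -6, -17, 0]
  ]
}}

```text
clock: 15.7
position: [0.501, -0.2723, 0.0524]
tool_rot: [-3.142, 0.001, -0.444]
force: [-0.2, -0.6, 0.3]
grip_width: 0.0685
finger_force: 0.0
```

Emit:
{"api": "move_arm", "payload": {
  "moves": [
    [3.4, 7.2, 0, 0],
    [4.7, 9.9, 0, 0],
    [5.6, 11.7, 3, 0],
    [6.5, 13.5, 6, 0],
    [7.7, 16.3, 9, 0],
    [8.8, 18.5, 12, 0],
    [10.3, 21.7, 14.5, 0],
    [11.6, 24.4, 16.5, 0],
    [12.9, 27.1, 18, 0],
    [13.8, 28.9, 19, 0],
    [13.8, 28.9, 19, 0],
    [13.8, 28.9, 19, 0]
  ]
}}

```text
clock: 17.2
position: [0.5152, -0.2438, 0.0722]
tool_rot: [3.142, 0.0, -0.444]
force: [-0.2, -0.2, -0.1]
grip_width: 0.0684
finger_force: 0.0
```

```bash
python3 - <<'E'
from h import *
s=monitor.observe(); print(s["position"].round(4),s["force"].round(1))
b=grab_frame("side"); cv2.imwrite("pics/s6.png",b)
q=dot(b,np.array([.491,-.2965])+.0515*np.array([.43,.903]),-.445); toppatch(b,q)
E
```

```text
[ 0.5152 -0.2438  0.0722] [-0.2 -0.2 -0.1]
pred [320.5 258.4] found (np.int64(319), np.int64(258)) strength 28 centre [ 0.5158 -0.2498] warmer mm [-13.9 -33.9]
(np.int64(307), np.int64(237))
[[131 139 138 142 140 142 141 138 138 138 141 140 138 119  36]
 [138 138 141 143 141 140 140 140 139 140 138 138 138 128  42]
 [122 136 140 140 142 143 141 142 141 139 140 141 142 129  39]
 [107 117 134 139 140 139 141 139 142 140 138 139 139 130  46]
 [106 109 114 136 138 141 138 139 139 139 139 142 137 137  93]
 [105 102 106 113 129 142 139 141 140 141 139 141 140 137 134]
 [106 106 107 105 114 128 138 138 140 142 142 141 141 143 142]
 [108 106 103 105 107 108 123 137 140 141 143 141 141 141 142]
 [105 110 108 104 106 107 108 122 136 137 143 142 139 136 135]]
```

The top face has no pocket after two rolls. I'll lift clear and look from the top camera before going on.

Emit:
{"api": "move_arm", "payload": {
  "moves": [
    [-2, -6, 0, 0],
    [-2, -6, 50, 0],
    [-2, -6, 110, 0],
    [-60, -60, 150, 0],
    [-215, -250, 200, 0],
    [-215, -250, 200, 0],
    [-215, -250, 200, 0],
    [-215, -250, 200, 0],
    [-215, -250, 200, 0],
    [-215, -250, 200, 0]
  ]
}}

```text
clock: 18.5
position: [0.2981, -0.4955, 0.2726]
tool_rot: [3.141, -0.0, -0.448]
force: [0.2, 0.4, -0.2]
grip_width: 0.0681
finger_force: 0.0
```

```bash
python3 - <<'E'
from h import *
s=monitor.observe(); print(s["position"].round(4),s["clock"])
a=grab_frame("top"); b=grab_frame("side"); cv2.imwrite("pics/top7.png",a); cv2.imwrite("pics/side7.png",b)
edges(a)
cv2.imwrite("pics/g7.png",np.vstack([cv2.resize(a[185:275,205:345],(560,300),interpolation=cv2.INTER_CUBIC),cv2.resize(b[225:312,210:360],(560,299),interpolation=cv2.INTER_CUBIC)]))
E
```

```text
[ 0.2981 -0.4955  0.2726] 18.5
[227. 210.] 564 [(-14.0, [-12.899999618530273, 135.6999969482422]), (-11.6, [-8.699999809265137, 104.5999984741211]), (-13.3, [0.800000011920929, 81.0999984741211])]
[287. 224.] 184 [(-10.5, [-14.300000190734863, -8.399999618530273]), (-11.6, [-9.399999618530273, -13.5]), (-12.8, [-12.600000381469727, -16.899999618530273])]
[304. 233.] 277 [(-11.9, [-21.399999618530273, -43.79999923706055]), (-11.8, [-19.100000381469727, -50.599998474121094]), (-12.6, [-18.600000381469727, -57.20000076293945])]
```

View pics/g7.png

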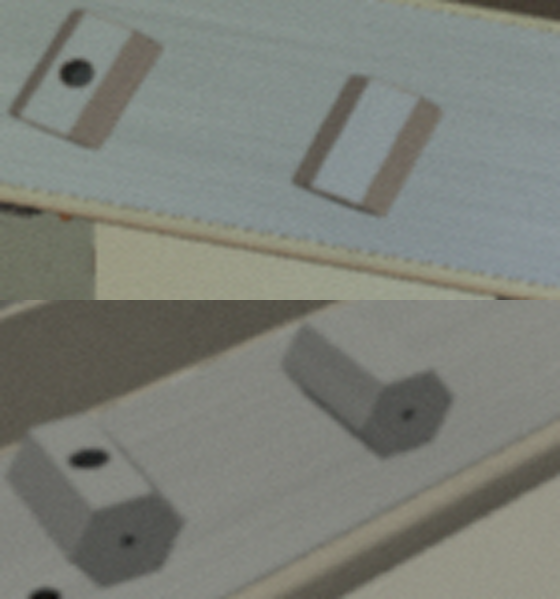

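Block_a's pocket is on top at (76,72) in the top crop. Block_b shows no pocket on its three upper flats, so it must be on the right-lower flat and two more rolls the same way will bring it up.

Emit:
{"api": "move_arm", "payload": {
  "moves": [
    [214, 247, -100, 0],
    [214, 247, -100, 0],
    [214, 247, -100, 0],
    [214, 247, -100, 0],
    [214, 247, -100, 0],
    [214, 247, -100, 0],
    [214, 247, -100, 0],
    [214, 247, -150, 0],
    [214, 247, -200, 0],
    [214, 247, -219, 0],
    [214, 247, -219, 0]
  ]
}}

```text
clock: 19.98
position: [0.5139, -0.2468, 0.0531]
tool_rot: [3.141, 0.001, -0.444]
force: [0.3, 0.3, 0.5]
grip_width: 0.068
finger_force: 0.0
```

Emit:
{"api": "move_arm", "payload": {
  "moves": [
    [3.4, 7.2, 0, 0],
    [4.7, 9.9, 0, 0],
    [5.6, 11.7, 3, 0],
    [6.5, 13.5, 6, 0],
    [7.7, 16.3, 9, 0],
    [8.8, 18.5, 12, 0],
    [10.3, 21.7, 14.5, 0],
    [11.6, 24.4, 16.5, 0],
    [12.9, 27.1, 18, 0],
    [13.8, 28.9, 19, 0],
    [13.8, 28.9, 19, 0],
    [13.8, 28.9, 19, 0]
  ]
}}

```text
clock: 21.48
position: [0.528, -0.218, 0.0722]
tool_rot: [3.142, 0.0, -0.444]
force: [0.8, -0.6, -0.8]
grip_width: 0.0686
finger_force: 0.0
```

```bash
python3 - <<'E'
from h import *
s=monitor.observe(); print(s["position"].round(4),s["force"].round(1))
b=grab_frame("side"); cv2.imwrite("pics/s8.png",b)
u=np.array([.43,.903])
dot(cv2.imread("pics/side7.png"),np.array([.5125,-.249]),-.445)
q=dot(b,np.array([.5125,-.249])+.0254*u,-.445)
E
```

```text
[ 0.528  -0.218   0.0722] [ 0.8 -0.6 -0.8]
pred [320.5 258.8] found (np.int64(319), np.int64(258)) strength 25 centre [ 0.5158 -0.2498] warmer mm [-13.9 -33.9]
pred [307.  263.7] found (np.int64(303), np.int64(264)) strength 27 centre [ 0.5285 -0.2221] warmer mm [-8.1 -4. ]
```

Emit:
{"api": "move_arm", "payload": {
  "moves": [
    [-2, -4, 0, 0],
    [-2, -4, -10, 0],
    [-2, -4, -19, 0],
    [-2, -4, -19, 0]
  ]
}}

```text
clock: 22.02
position: [0.5255, -0.2216, 0.0522]
tool_rot: [3.141, 0.002, -0.444]
force: [0.0, 0.6, -0.3]
grip_width: 0.068
finger_force: 0.0
```

Emit:
{"api": "move_arm", "payload": {
  "moves": [
    [3.4, 7.2, 0, 0],
    [4.5, 9.5, 1, 0],
    [5.6, 11.7, 4, 0],
    [6.5, 13.5, 7, 0],
    [7.5, 15.5, 9.5, 0],
    [8.6, 18, 12, 0],
    [9.9, 20.8, 14.5, 0],
    [11.2, 23.5, 16.5, 0],
    [12.2, 25.5, 18, 0],
    [12.2, 25.5, 18, 0],
    [12.2, 25.5, 18, 0]
  ]
}}

```text
clock: 23.4
position: [0.5382, -0.1964, 0.0712]
tool_rot: [3.142, 0.0, -0.444]
force: [0.3, 1.1, -0.3]
grip_width: 0.0681
finger_force: 0.0
```

```bash
python3 - <<'E'
from h import *
s=monitor.observe(); print(s["position"].round(4),s["force"].round(1))
b=grab_frame("side"); cv2.imwrite("pics/s9.png",b)
u=np.array([.43,.903])
q=dot(b,np.array([.5252,-.2213])+.0254*u,-.445); toppatch(b,q)
dot(b,np.array([.542,-.135])+.0254*np.array([.453,.891]),-.47)
E
```

```text
[ 0.5382 -0.1964  0.0712] [ 0.3  1.1 -0.3]
pred [290.5 269.9] found (np.int64(290), np.int64(268)) strength 28 centre [ 0.5398 -0.2022] warmer mm [-1.7 18. ]
(np.int64(279), np.int64(246))
[[117 129 133 141 143 142 140 141 140 142 141 141 138 131  56]
 [136 142 142 142 141 142 141 141 139 140 138 135 139 133  67]
 [126 135 140 141 138 142 140 141 141 139 138 139 137 132  72]
 [114 123 138 140 140 130 111 102 109 127 138 138 135 136  90]
 [113 115 123 135 127  77  48  40  46  82 130 139 135 139 107]
 [113 113 114 124 124  96  76  65  73 112 137 140 141 138 130]
 [112 112 111 114 121 129 131 132 136 139 141 142 138 140 137]
 [111 112 113 112 115 125 135 141 139 142 141 144 142 140 139]
 [113 115 112 113 114 118 124 133 139 143 143 141 141 139 139]]
pred [246.5 295.4] found (np.int64(244), np.int64(295)) strength 33 centre [ 0.5573 -0.1113] warmer mm [ -5.9 110.5]
```

Block_b's pocket is now on top at about (279,246) in the side view. I'll withdraw and check everything once more.

Emit:
{"api": "move_arm", "payload": {
  "moves": [
    [-1, -4, 0, 0],
    [-1, -4, 50, 0],
    [-1, -4, 110, 0],
    [-80, -100, 150, 0],
    [-238, -300, 200, 0],
    [-238, -300, 200, 0],
    [-238, -300, 200, 0],
    [-238, -300, 200, 0],
    [-238, -300, 200, 0],
    [-238, -300, 200, 0]
  ]
}}

```text
clock: 24.7
position: [0.2967, -0.4996, 0.2721]
tool_rot: [3.14, -0.0, -0.45]
force: [0.4, 1.0, -0.1]
grip_width: 0.0685
finger_force: 0.0
```

```bash
python3 - <<'E'
from h import *
s=monitor.observe(); print(s["position"].round(4),s["clock"])
a=grab_frame("top"); b=grab_frame("side")
cv2.imwrite("pics/g10.png",np.vstack([cv2.resize(a[140:300,160:490],(600,291)),cv2.resize(b[170:330,150:480],(600,291))]))
E
```

```text
[ 0.2967 -0.4996  0.2721] 24.7
```

View pics/g10.png

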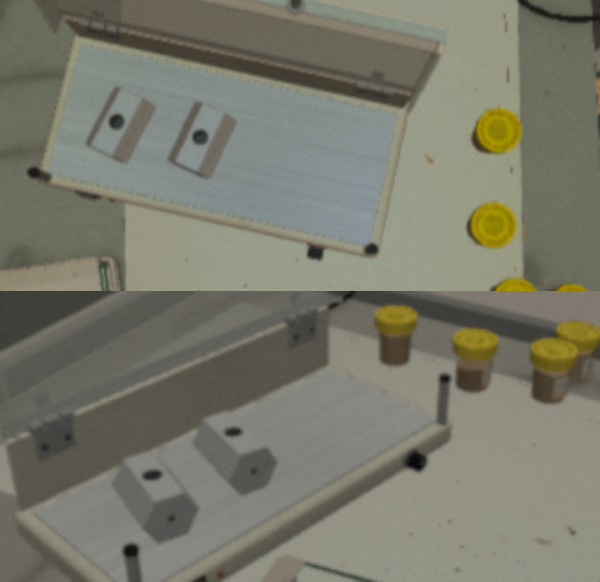

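Both blocks lie flat with their pockets up, at (117,121) and (200,137) in the top crop. The cover stands open and the pots are in place, so I'm handing in.

```bash
python3 -c "
from workcell import bot
print(bot.job_done())"
```

```text
the job is handed in; nothing more can be done
None
```

I handed the job in at about 25 s of the 69 s allowed. The last pictures show the cover standing open by itself, both blocks flat on the plate with pockets up, and the pots in place; block_b took four rolls instead of two because I picked the longer direction, and no verdict came back.

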